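# Make up two job trays

### The arm

A 6-joint arm with a two-finger parallel gripper is mounted at the origin on a cart in front of the work surface, level with it; the furniture and walls round the work are solid. World frame = base frame: x ahead of the robot, y to its left, z up, the work surface at z = 0. Lengths are in mm, angles in rad, forces in N, time in s.
With the tool pointing down it reaches from about 350 to 975 mm from the base axis. Payload 7.1 kg.
Tool frame: the origin (TCP) lies between the finger pads; the fingertips stand 14 mm ahead of it and the grasp point (between the pads) lies 5 mm behind it; z points along the fingers, y is the line along which they close (so a half turn about z gives the same grasp; the last joint's range is limited). The gripper opens to 88 mm and grips with 3 to 60 N. Pads are 20 mm wide; open, the fingers measure 115 mm over their backs; the gripper's body (75 mm by 178 mm) begins 61 mm behind the grasp point.
Start: joints at [1.207, 0.423, 1.63, -0, 1.089, -0.019], TCP at [211.223, 588.209, 236.675] pointing down, gripper open.
Joint ranges: [-3, 3], [-0.9, 2.11], [0.09, 2.58], [-1.31, 4.45], [0.11, 2.69], [-2.54, 2.54]. Speed limits (rad/s): [2.39, 2.39, 3.01, 3.14, 3.14, 3.14].

### API

Orientations are given as a rotation vector (axis times angle).
In Python, from workcell import ctrl gives the robot as it stands. The module is installed in compiled form; this text tells all that it offers.
- The arm moves only by the tool servo_tool, never from a script. Its argument "plan" is a list of rows, each a list of 3 entries, a list of its own where there are three numbers: the closure, from 0 (fully open) to 1 (shut), then the shift along the world's x, y, z in mm, then the turn about the world's z in degrees. In form: [[hand, [x, y, z], yaw], ...]. A call has 1 to 10 rows; each row is the pose to reach, as a shift and turn from the pose commanded when the call began; what a row does not reach only later rows make up. A row lasts 1/12 s, in which the tool goes at most 41.7 mm and 7.16 degrees, less where a joint would pass 70% of its speed; a pose out of reach is approached as far as the arm can. A call with a gripper value outside its range is refused whole. The fingers move at their own pace and stop on an object; the grip force is fixed at half the most. Time passes only in rows, so rows that repeat a pose let the fingers close. It gives the time, the measured TCP pose, the force, the opening and the grip force at its end, in the units of the state.
- ctrl.get_obs(): the state, without advancing time (a new reading comes with each control period).
- ctrl.get_image(name): name is "scene" or "top" or "wrist"; returns the picture (420x560x3 uint8, blue, green, red); there is no depth.
- ctrl.camera_info(name): a dict with "fovy" (degrees; the focal length in pixels is half the picture's height over the tangent of half this angle, whatever the lens; pixels are square), "cx", "cy" (the principal point, pixels), "rvec" (rotation vector, rad) and "tvec" (3), from world to camera coordinates, as OpenCV has them; the wrist camera has in their place "T_tool_cam" (4x4, takes a point from camera to tool coordinates, whose origin is the TCP and whose axes are the flange's). Camera axes: x right, y down, z forward; pixel columns grow to the right and rows downward; lengths in mm; the calibration is good to about 2 mm. A picture is of the moment at which its call begins: read the wrist's pose just before it. camera_info takes no time and is no camera call.
- ctrl.close_job(): hands the job in; it is judged then, once.
The state is a dict: "t": time; "qpos": joint angles; "qvel": joint speeds; "joint_torque": joint torques, N m; "ee_pos": TCP position; "orientation": TCP orientation; "ft_force": force on the tool from outside, world axes, zero at the start; "moment": the same for the moment, N m; "width": finger opening in mm; "grasp_force": force on a finger pad.
Only numpy, scipy, OpenCV 4.12 (cv2) and the standard library are available. Lean on these libraries where they do the work, as an engineer would, in place of code of your own. Each camera call takes 0.05 s, during which the arm holds its last target. There are 200 camera calls.

### The job

Please make up the two job trays at the front of the bench from the things in the row between them, not from the similar ones stored farther back: in the middle of the yellow tray put the parts box with the blue lid, lengthwise, and stand the solder reel, which was left in the green tray, centred on it; in the middle of the green tray pile the big carton, the flat carton on it and the white power adapter on top, each lengthwise along the tray and neatly centred on the one below. Keep all five upright all the way, and leave the dropper bottle and the circuit board just behind the row and the mug at the left where they are.

Things in the scene. Friction and masses are not known exactly. Their poses are not given: they have to be found in the camera images.
- tray_green: Green tray, at one end of the row of things, fixed to the bench. Low job tray, 112 (x) by 158 (y) mm outside, 12 mm high, rim 4 mm thick, inner floor 104 by 150 mm and 4 mm above the underside; finger lips stick out 11 mm at its y ends. Origin at the centre of the underside on the bench, y along its length.
- tray_yellow: Yellow tray, at the other end of the row, fixed to the bench. Low job tray, 112 (x) by 158 (y) mm outside, 12 mm high, rim 4 mm thick, inner floor 104 by 150 mm and 4 mm above the underside; finger lips stick out 11 mm at its y ends. Origin at the centre of the underside on the bench, y along its length.
- big_carton: In the row between the trays: largest brown cardboard carton, taped, 67 (x) by 119 (y) by 73 (z) mm, about 0.12 kg; origin at the centre of its underside, z up; grasp across x (67 mm). Its flat top at z = 73 mm carries the next piece.
- flat_carton: In the row between the trays: flat brown cardboard carton, taped, clearly lower than the other, 64 (x) by 104 (y) by 41 (z) mm, about 0.18 kg; origin at the centre of its underside, z up; grasp across x (64 mm). Flat top at z = 41 mm.
- adapter: In the row between the trays: white plastic power adapter block, 46 (x) by 72 (y) by 28 (z) mm; origin at the centre of its underside, z up; grasp across x (46 mm).
- parts_box: In the row between the trays: small clear plastic box with a blue lid (closed, fixed), 53 (x) by 75 (y) by 26 (z) mm, about 0.06 kg; origin at the centre of its underside, z up; grasp across x (53 mm). Flat top at z = 26 mm.
- solder_reel: Reel of solder, grey wire between two dark round flanges, standing on a flange, at the start in the green tray and in the way of the pile there, 58 mm diameter, 45 mm high, about 0.26 kg; origin at the centre of its underside, z up; grasp across the flanges in any direction, with the fingertips above the tray rim (11 mm or more above its underside) while it stands in the tray.
- dropper_bottle: Bystander: white dropper bottle with an orange tip, 39 mm diameter, 112 mm high, standing loose behind the row of things; origin at the centre of its underside, z up; leave it alone.
- circuit_board: Bystander: green circuit board, 42 by 62 by 13 mm, lying loose behind the row of things; origin at the centre of its underside, z up; leave it alone.
- mug: Bystander: white mug, 92 by 127 mm with its handle, 95 mm high, loose at the front left, beside the tray there; origin at the centre of its underside, z up; leave it alone.
Things that resemble listed ones, but are neither listed nor needed, are in the scene too. There is more than one size of the solder_reel; the job needs the smallest.

How it is judged:
By the outcome, as a careful person would: the job done as asked, in the order asked, and still so for the second after the job is handed in, with the robot touching nothing.
It also fails if it takes over 144 s, if anything falls off the work surface, if the arm or the gripper's body presses on something with over 40 N, if the wrist force passes 120 N, or if a joint passes its speed limit or range.

## Working session

There is one attempt and no reset: what is moved stays moved. The work goes in short steps, Python scripts to look and compute and a tool call to move; the robot and the scene stay as the last step left them, time stands still between calls to the robot, and variables do not carry over. Pictures are saved under pics/ and viewed, at most 14 in all, crops included, and the job is handed in when it is done.

Besides the shell and the picture viewer there is one more tool, called after "Emit:" as name(argument=value, ...) on one line, values as JSON. servo_tool: Moves the arm, as the interface text tells. Its arguments: {"type":"object","properties":{"plan":{"type":"array"}},"required":["plan"]}

```bash
mkdir -p pics; python3 - <<'E'
from workcell import ctrl
import cv2
for n in ("scene","top"):
    cv2.imwrite(f"pics/{n}0.png",ctrl.get_image(n)); print(n,ctrl.camera_info(n))
print(ctrl.camera_info("wrist")); o=ctrl.get_obs(); print(o)
E
```

```text
scene {'fovy': 52.65362693432675, 'cx': 285.5186513222283, 'cy': 211.00288053167807, 'rvec': array([ 2.13046899, -0.52174415,  0.29046158]), 'tvec': array([-488.43465907,  206.26315778, 1110.63377711])}
top {'fovy': 42.77551021270787, 'cx': 284.20945112859255, 'cy': 210.77290366705893, 'rvec': array([ 2.14150661, -2.1331842 ,  0.19733438]), 'tvec': array([   9.73093635,  547.42576205, 1972.46014107])}
{'fovy': 68.58301253529399, 'cx': 277.2889993330355, 'cy': 206.85736720326318, 'T_tool_cam': array([[-4.17190415e-04, -9.59720030e-01, -2.80957807e-01,
         7.80296806e+01],
       [ 9.99999327e-01, -9.63470106e-05, -1.15577489e-03,
        -3.21109848e-01],
       [ 1.08215087e-03, -2.80958100e-01,  9.59719425e-01,
        -1.47941553e+02],
       [ 0.00000000e+00,  0.00000000e+00,  0.00000000e+00,
         1.00000000e+00]])}
{'t': 0.1, 'qpos': array([ 1.20697062e+00,  4.23776237e-01,  1.63060477e+00, -2.95602611e-05,
        1.08860343e+00, -1.89649880e-02]), 'qvel': array([ 1.83659762e-04,  8.69839027e-04, -2.76520053e-03, -1.99090500e-03,
       -2.40642715e-04,  2.38612006e-05]), 'joint_torque': array([ 1.14756469e-05, -5.45614457e+01, -2.74324465e+01,  6.45653531e-02,
        1.88064220e-02, -3.59986370e-05]), 'ee_pos': array([211.08121166, 587.76262753, 235.97550152]), 'orientation': array([-5.38963203e-01, -3.09477244e+00,  2.15394408e-03]), 'ft_force': array([-0.69914466,  0.55881964, -0.12422471]), 'moment': array([-5.01579295e-02, -7.17473746e-05,  7.58408200e-02]), 'grasp_force': 0.0, 'width': 87.50099909493575}
```

View pics/scene0.png

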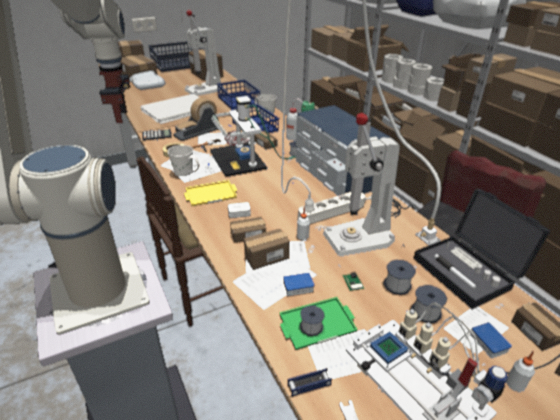

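View pics/top0.png

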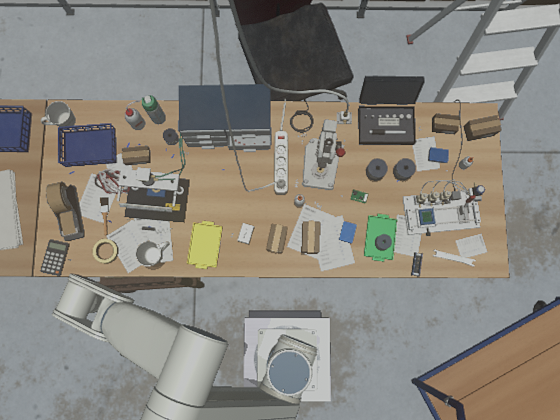

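The top view shows the row from left to right: yellow tray (205,245), adapter (246,233), flat carton (277,238), big carton (311,237), parts box (348,232), and green tray (380,237) with the reel at (383,242). The mug is at (150,255), the bottle at (299,201) and the board at (359,196).

```bash
cat > h.py <<'E'
import numpy as np, cv2
from scipy.spatial.transform import Rotation as R
from workcell import ctrl
def cam(name,o=None):
    c=ctrl.camera_info(name); f=210/np.tan(np.radians(c["fovy"]/2))
    if name=="wrist":
        o=o or ctrl.get_obs(); T=c["T_tool_cam"]; Rt=R.from_rotvec(o["orientation"]).as_matrix()
        Rw=Rt@T[:3,:3]; p=o["ee_pos"]+Rt@T[:3,3]
    else:
        Rw=R.from_rotvec(c["rvec"]).as_matrix().T; p=-Rw@c["tvec"]
    return f,c["cx"],c["cy"],Rw,p
def ray(C,uv,z):
    f,cx,cy,Rw,p=C; uv=np.atleast_2d(uv).astype(float)
    d=np.c_[(uv-[cx,cy])/f,np.ones(len(uv))]@Rw.T
    return p+d*((z-p[2])/d[:,2])[:,None]
def proj(C,P):
    f,cx,cy,Rw,p=C; q=(np.atleast_2d(P)-p)@Rw; return q[:,:2]/q[:,2:]*f+[cx,cy]
def snap(name,fn=None):
    C=cam(name); im=ctrl.get_image(name)
    if fn: cv2.imwrite("pics/"+fn,im)
    return C,im
def yaw():
    y=R.from_rotvec(ctrl.get_obs()["orientation"]).as_matrix()[:,1]; return np.degrees(np.arctan2(y[1],y[0]))
E
python3 - <<'E'
from h import *
np.set_printoptions(precision=1,suppress=True)
C=cam("top")
for n,u,z in [("yel",(205,245),8),("adap",(246,233),28),("flat",(277,238),41),("big",(311,237),73),("box",(348,232),26),("green",(380,237),8),("reel",(383,242),49),("mug",(150,255),95),("bot",(299,201),112),("board",(359,196),13)]: print(n,ray(C,u,z)[0])
print(yaw(),C[4]); c=cam("wrist"); print(c[3],c[4], ray(c,[(280,210),(0,0),(560,0),(0,420),(560,420)],0))
E
```

```text
yel [421.  311.3   8. ]
adap [464.9 155.5  28. ]
flat [444.8  38.5  41. ]
big [445.2 -86.9  73. ]
box [ 470.7 -230.2   26. ]
green [ 454.4 -354.5    8. ]
reel [ 430.6 -357.3   49. ]
mug [374.5 496.8  95. ]
bot [572.7 -41.3 112. ]
board [ 612.5 -276.8   13. ]
70.24172267480921 [ 202.3   36.3 2036.7]
[[ 0.3  0.9  0.3]
 [ 0.9 -0.3 -0.1]
 [-0.   0.3 -1. ]] [137.6 614.  383.9] [[248.3 577.    0. ]
 [-79.4 370.6   0. ]
 [126.8 942.4   0. ]
 [431.5  25.9   0. ]
 [737.6 885.2   0. ]]
```

Emit:
servo_tool(plan=[[0,[20,-37,6],2],[0,[40,-74,12],4],[0,[60,-111,18],6],[0,[80,-148,24],9],[0,[100,-186,30],12],[0,[120,-223,36],15],[0,[140,-260,42],18],[0,[160,-297,48],20],[0,[180,-333,54],20],[0,[195,-360,60],20]])

```text
t: 0.93
ee_pos: [406.5, 226.0, 296.7]
orientation: [0.007, -3.141, 0.001]
ft_force: [0.4, 0.5, -0.1]
width: 87.9
grasp_force: 0.0
```

Emit:
servo_tool(plan=[[0,[5,-15,0],0],[0,[10,-25,0],0],[0,[10,-25,0],0],[0,[10,-25,0],0]])

```text
t: 1.27
ee_pos: [416.0, 203.3, 296.3]
orientation: [0.005, -3.141, -0.0]
ft_force: [0.2, -0.1, -0.6]
width: 87.6
grasp_force: 0.0
```

```bash
python3 - <<'E'
from h import *
C,im=snap("wrist","w1.png"); np.save("w1.npy",np.array([*C[:3],*C[3].ravel(),*C[4]])); o=ctrl.get_obs(); print(o["t"],o["ee_pos"],yaw())
E
```

```text
1.3167 [415.78543114 203.82530385 296.32883417] 90.25400964646207
```

View pics/w1.png

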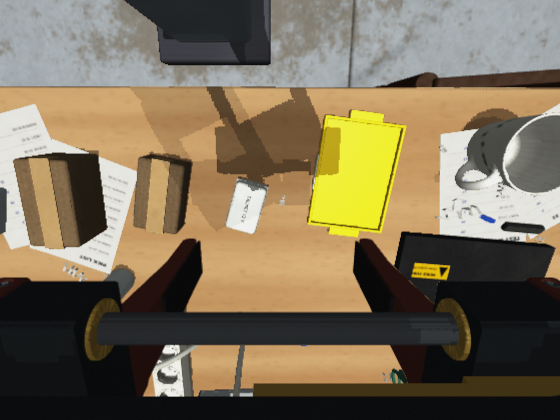

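Emit:
servo_tool(plan=[[0,[2,-40,0],0],[0,[4,-81,0],0],[0,[6,-122,0],0],[0,[8,-163,0],0],[0,[9,-204,0],0],[0,[10,-245,0],0],[0,[10,-286,0],0],[0,[10,-327,0],0],[0,[10,-368,0],0],[0,[10,-390,0],0]])

```text
t: 2.15
ee_pos: [426.7, -188.9, 296.6]
orientation: [-0.007, 3.141, -0.001]
ft_force: [0.1, 0.7, -0.3]
width: 87.8
grasp_force: 0.0
```

Emit:
servo_tool(plan=[[0,[0,0,0],0],[0,[0,0,0],0],[0,[0,0,0],0],[0,[0,0,0],0]])

```text
t: 2.48
ee_pos: [426.4, -185.2, 296.4]
orientation: [0.01, -3.141, -0.001]
ft_force: [-1.2, -0.0, -0.0]
width: 88.0
grasp_force: 0.0
```

```bash
python3 - <<'E'
from h import *
C,im=snap("wrist","w2.png"); np.save("w2.npy",np.array([*C[:3],*C[3].ravel(),*C[4]])); o=ctrl.get_obs(); print(o["t"],o["ee_pos"],yaw())
E
```

```text
2.5333 [ 426.37993861 -185.24769258  296.54186994] 90.37758898334742
```

View pics/w2.png

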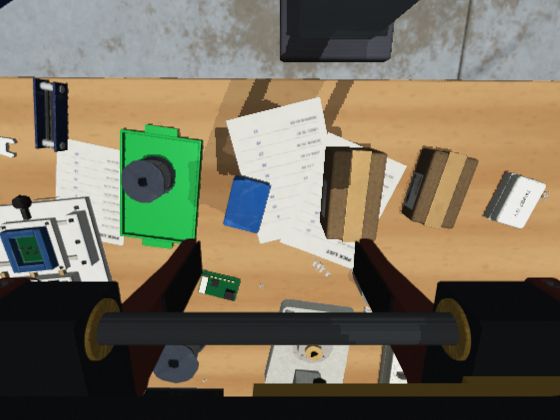

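w1 shows the yellow tray (357,175), adapter (246,205), flat carton (162,195) and big carton (60,200). w2 shows the green tray (160,185) with the reel (150,180), the blue box (247,203), big carton (353,195), flat carton (440,187) and the bottle behind. I'll enlarge the cartons and measure the coloured items.

```bash
cat >> h.py <<'E'
def load(n):
    a=np.load(n+".npy"); return (a[0],a[1],a[2],a[3:12].reshape(3,3),a[12:]),cv2.imread(f"pics/{n}.png")
def rect(C,cnt,z):
    P=ray(C,cnt.reshape(-1,2)+0.0,z)[:,:2].astype(np.float32)
    (x,y),(w,h),a=cv2.minAreaRect(P)
    if w>h: w,h,a=h,w,a-90   # a = direction of short side
    a=(a+90)%180  # short-side dir, 0..180 -> near 90 expected after mod
    b=cv2.boxPoints(((x,y),(w,h),0))
    # short side direction from points
    return np.round([x,y,w,h,short(P)],1)
def short(P):
    B=cv2.boxPoints(cv2.minAreaRect(P)); e=[B[1]-B[0],B[2]-B[1]]; s=min(e,key=np.linalg.norm)
    return np.degrees(np.arctan2(s[1],s[0]))%180
def big(m,near,k=3):
    m=cv2.morphologyEx(m.astype(np.uint8),cv2.MORPH_OPEN,np.ones((k,k)))
    cs,_=cv2.findContours(m,cv2.RETR_EXTERNAL,cv2.CHAIN_APPROX_NONE)
    for c in sorted(cs,key=lambda c:-cv2.contourArea(c)):
        if cv2.pointPolygonTest(c,near,True)>-15: return c
E
python3 - <<'E'
from h import *
for n,pts in [("w1",{"yel":(357,175),"adap":(246,205)}),("w2",{"green":(180,220),"box":(247,203),"adap":(518,200)})]:
    C,im=load(n); H,S,V=cv2.split(cv2.cvtColor(im,cv2.COLOR_BGR2HSV))
    M={"yel":((abs(H.astype(int)-30)<6)&(S>200)&(V>50)),"green":((abs(H.astype(int)-60)<15)&(S>150)&(V>40)),"box":((H>95)&(H<125)&(S>120)&(V>40)),"adap":((S<60)&(V>150))}
    for k,p in pts.items():
        c=big(M[k],p,21 if k in("yel","green") else 3)
        print(n,k,[rect(C,c,z) for z in {"yel":(12,),"green":(12,),"box":(26,),"adap":(28,)}[k]], cv2.boundingRect(c))
C1,i1=load("w1");C2,i2=load("w2")
a=cv2.resize(i1[130:270,0:200],None,fx=4,fy=4,interpolation=2)[:560]
b=cv2.resize(i2[130:270,310:500],None,fx=4,fy=4,interpolation=2)
cv2.imwrite("pics/ca.png",a);cv2.imwrite("pics/cb.png",b)
E
```

```text
w1 yel [array([450.9, 326. ,  74.7,  94.3,  90.2])] (336, 166, 54, 64)
w1 adap [array([461.7, 158.1,  44.3,  69.2,  74.1])] (226, 182, 40, 52)
w2 green [array([ 449.9, -355.4,  111.5,  178.1,   82.2])] (120, 127, 81, 119)
w2 box [array([ 467.4, -229.4,   51.1,   74.5,   75.1])] (224, 176, 46, 57)
w2 adap [array([461.6, 155.9,  43.4,  69.8,  73.7])] (497, 177, 49, 52)
```

View pics/cb.png

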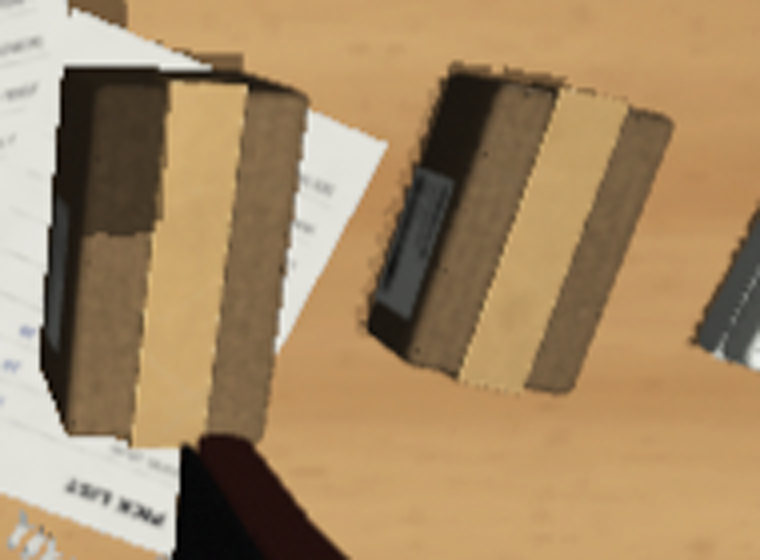

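The crop shows the tops clearly. Big carton corners are near (97,85), (307,98), (262,440), (68,432), and flat carton corners near (503,80), (672,120), (575,392), (412,360).

```bash
python3 - <<'E'
from h import *
C,im=load("w2")
for n,q,z in [("big",[(97,83),(307,98),(262,442),(68,432)],73),("flat",[(503,80),(674,120),(575,393),(412,360)],41)]:
    print(n,rect(C,np.array(q)/4.+[310,130],z), ray(C,np.array(q)/4.+[310,130],z).mean(0))
for n,p,h0 in [("w1",(357,175),30),("w2",(180,220),60)]:
    C,im=load(n); H,S,V=cv2.split(cv2.cvtColor(im,cv2.COLOR_BGR2HSV))
    m=(abs(H.astype(int)-h0)<12)&(S>130)&(V>40)
    for k in (5,41,55):
        c=big(cv2.morphologyEx(m.astype(np.uint8),cv2.MORPH_CLOSE,np.ones((9,9))) if n=="w1" else cv2.morphologyEx(m.astype(np.uint8),cv2.MORPH_CLOSE,np.ones((41,41))),p,k); 
        if c is not None: print(n,k,rect(C,c,12))
# reel circle
C,im=load("w2"); H,S,V=cv2.split(cv2.cvtColor(im,cv2.COLOR_BGR2HSV))
m=np.zeros_like(V); m[140:225,120:200]=((S<110)|(V<40))[140:225,120:200]
c=big(m,(150,180)); 
h=cv2.convexHull(c); print(cv2.boundingRect(c))
for z in (49,4): 
  P=ray(C,h.reshape(-1,2),z)[:,:2].astype(np.float32); print(cv2.minEnclosingCircle(P))
P=ray(C,h.reshape(-1,2),49)[:,:2]; print(P.round(0).tolist())
E
```

```text
big [444.  -87.6  63.2 113.2  88.5] [444.26593607 -87.60790338  73.        ]
flat [441.9  40.1  59.5  98.6  79.9] [442.07811037  40.00853288  41.        ]
w1 5 [419.3 312.2 113.9 180.7  82.9]
w1 41 [418.8 313.4 116.  165.1  90.2]
w1 55 [417.2 314.  110.3 161.9  90.2]
w2 5 [ 450.  -354.9  113.   178.5   82.4]
w2 41 [ 450.2 -355.4  112.8  177.7   82.6]
w2 55 [ 445.  -354.6  112.1  167.3   82.3]
(122, 157, 53, 45)
((427.3664245605469, -354.3279724121094), 36.44306945800781)
((436.3575439453125, -373.50787353515625), 40.59036636352539)
[[398.0, -337.0], [400.0, -333.0], [401.0, -331.0], [410.0, -322.0], [418.0, -319.0], [423.0, -320.0], [435.0, -322.0], [439.0, -325.0], [444.0, -331.0], [457.0, -353.0], [457.0, -369.0], [455.0, -373.0], [453.0, -378.0], [447.0, -384.0], [441.0, -388.0], [436.0, -389.0], [417.0, -386.0], [411.0, -383.0], [404.0, -371.0], [398.0, -352.0]]
```

Emit:
servo_tool(plan=[[0,[10,-11,-20],-4],[0,[20,-22,-50],-8],[0,[30,-33,-85],-12],[0,[41,-43,-120],-15],[0,[41,-43,-140],-15],[0,[41,-43,-147],-15],[0,[41,-43,-147],-15],[0,[41,-43,-147],-15],[0,[41,-43,-147],-15]])

```text
t: 3.28
ee_pos: [468.1, -229.7, 151.3]
orientation: [0.402, 3.114, -0.001]
ft_force: [0.4, -0.3, 1.0]
width: 87.7
grasp_force: 0.0
```

```bash
python3 - <<'E'
from h import *
C,im=snap("wrist","w3.png"); H,S,V=cv2.split(cv2.cvtColor(im,cv2.COLOR_BGR2HSV))
m=(H>95)&(H<125)&(S>120)&(V>40); print(proj(C,[467,-229,26]))
c=big(m,tuple(map(float,proj(C,[467,-229,26])[0]))); print(rect(C,c,26),cv2.boundingRect(c),ctrl.get_obs()["ee_pos"],yaw())
E
```

```text
[[278.36469649 203.28632677]]
[ 467.6 -229.1   51.6   73.8   75.1] (250, 164, 58, 78) [ 468.16731707 -229.836813    151.45979338] 75.28904734109649
```

View pics/w3.png

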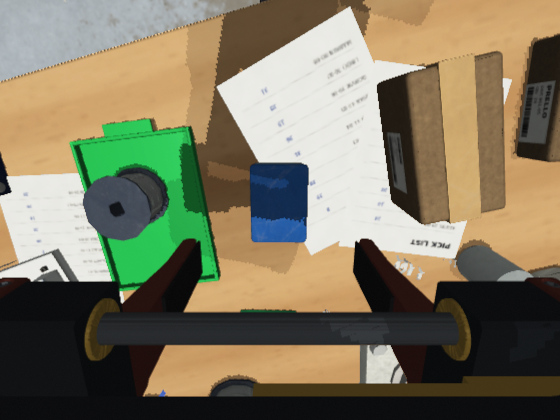

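The box shows at (279,203), between the fingers and aligned with them, so I go down and grip.

Emit:
servo_tool(plan=[[0,[0,0,-20],0],[0,[0,0,-50],0],[0,[0,0,-85],0],[0,[0,0,-110],0],[0,[0,0,-125],0],[0,[0,0,-131],0],[0,[0,0,-131],0],[0,[0,0,-131],0],[0.6,[0,0,-131],0],[0.6,[0,0,-131],0]])

```text
t: 4.17
ee_pos: [468.2, -230.3, 20.2]
orientation: [0.403, 3.113, -0.001]
ft_force: [-0.1, 0.7, -0.4]
width: 77.6
grasp_force: 0.0
```

Emit:
servo_tool(plan=[[0.6,[0,0,0],0],[0.6,[0,0,0],0],[0.6,[0,0,0],0],[0.6,[0,0,0],0],[0.6,[0,0,0],0],[0.6,[0,0,0],0]])

```text
t: 4.67
ee_pos: [467.4, -229.8, 18.9]
orientation: [0.403, 3.115, -0.0]
ft_force: [-0.4, 1.0, 6.0]
width: 52.8
grasp_force: 30.0
```

Emit:
servo_tool(plan=[[0.6,[0,0,5],0],[0.6,[0,0,15],0],[0.6,[0,0,35],0],[0.6,[0,0,60],0],[0.6,[0,5,90],0],[0.6,[-1,15,115],0],[0.6,[-2,32,130],1],[0.6,[-5,60,135],2],[0.6,[-8,93,135],3],[0.6,[-11,128,135],4]])

```text
t: 5.5
ee_pos: [456.3, -101.2, 155.1]
orientation: [0.295, 3.125, -0.001]
ft_force: [0.1, -0.4, -1.1]
width: 52.6
grasp_force: 30.0
```

Emit:
servo_tool(plan=[[0.6,[-3,35,0],1],[0.6,[-6,70,0],2],[0.6,[-9,105,0],3],[0.6,[-12,140,0],3],[0.6,[-15,175,0],3],[0.6,[-18,210,0],3],[0.6,[-21,245,0],3],[0.6,[-24,280,0],3],[0.6,[-27,315,0],3],[0.6,[-31,345,0],3]])

```text
t: 6.33
ee_pos: [424.9, 245.4, 154.5]
orientation: [0.212, 3.134, 0.001]
ft_force: [0.7, 0.1, -0.6]
width: 52.8
grasp_force: 30.0
```

Emit:
servo_tool(plan=[[0.6,[-2,25,0],0],[0.6,[-4,45,0],0],[0.6,[-5,60,0],0],[0.6,[-6,67,0],0],[0.6,[-6,69,0],0],[0.6,[-6,69,0],0],[0.6,[-6,69,0],0],[0.6,[-6,69,0],0],[0.6,[-6,69,0],0]])

```text
t: 7.08
ee_pos: [419.3, 311.4, 153.7]
orientation: [-0.214, -3.134, 0.0]
ft_force: [0.6, -0.1, -0.3]
width: 52.8
grasp_force: 30.0
```

```bash
python3 - <<'E'
from h import *
C,im=snap("wrist","w4.png"); np.save("w4.npy",np.array([*C[:3],*C[3].ravel(),*C[4]])); o=ctrl.get_obs(); print(o["ee_pos"],yaw(),o["width"],proj(C,[[419,312,12]]))
E
```

```text
[419.33206138 311.4580164  153.70161805] 82.18497385233754 52.74443796815309 [[278.40957929 199.95143838]]
```

View pics/w4.png

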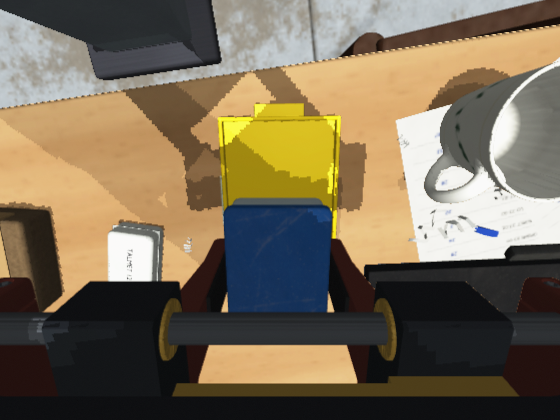

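The yellow tray's near rim edge runs (220,117) to (340,117), and the lid in the hand spans about (226,205) to (330,313).

```bash
python3 - <<'E'
from h import *
C,im=load("w4"); H,S,V=cv2.split(cv2.cvtColor(im,cv2.COLOR_BGR2HSV))
m=(abs(H.astype(int)-30)<12)&(S>150)&(V>60)
for r in (119,125,140,160,180,195): 
    x=np.flatnonzero(m[r,200:360])+200; a=ray(C,[(x[0]-.5,r),(x[-1]+.5,r)],12); print(r,x[0],x[-1],a[:,:2].round(1).tolist(),a.mean(0).round(1))
for c in (225,240,320,335):
    x=np.flatnonzero(m[90:200,c])+90; print(c,x[0],ray(C,(c,x[0]-.5),12)[0].round(1))
b=(H>95)&(H<125)&(S>100)&(V>40); b[:200]=0
c=big(b,(279.,250.)); print(rect(C,c,161),cv2.boundingRect(c))
E
```

```text
119 218 340 [[336.4, 267.7], [351.6, 377.9]] [344.  322.8  12. ]
125 218 340 [[341.5, 266.7], [356.8, 377.5]] [349.2 322.1  12. ]
140 219 339 [[354.8, 265.0], [370.0, 375.5]] [362.4 320.3  12. ]
160 220 338 [[373.0, 262.5], [388.2, 373.1]] [380.6 317.8  12. ]
180 222 338 [[392.0, 260.8], [407.3, 371.5]] [399.7 316.2  12. ]
195 223 337 [[406.7, 259.0], [421.9, 369.4]] [414.3 314.2  12. ]
225 117 [335.2 274.8  12. ]
240 117 [337.  288.2  12. ]
320 115 [345.2 359.9  12. ]
335 115 [347.  373.3  12. ]
[410.9 312.2  52.3  58.8  82.2] (224, 205, 108, 108)
```

Emit:
servo_tool(plan=[[0.6,[0,1,-10],1],[0.6,[0,2,-35],1],[0.6,[0,2,-65],1],[0.6,[0,2,-95],1],[0.6,[0,2,-115],1],[0.6,[0,2,-124],1],[0.6,[0,2,-128],1],[0.6,[0,2,-130],1],[0.6,[0,2,-130],1],[0.6,[0,2,-130],1]])

```text
t: 7.97
ee_pos: [419.9, 314.7, 24.6]
orientation: [0.185, 3.135, 0.002]
ft_force: [-0.7, 0.3, -0.5]
width: 52.8
grasp_force: 30.0
```

Emit:
servo_tool(plan=[[0.28,[0,0,0],0],[0.28,[0,0,0],0],[0.28,[0,0,0],0],[0.28,[0,0,0],0],[0.28,[0,0,8],0],[0.28,[0,0,25],0],[0.2,[0,0,60],0],[0,[0,-10,95],0],[0,[0,-30,130],0],[0,[0,-60,160],0]])

```text
t: 8.8
ee_pos: [419.8, 255.6, 186.0]
orientation: [0.182, 3.134, 0.003]
ft_force: [0.2, -0.4, 0.7]
width: 85.8
grasp_force: 0.0
```

```bash
cat > box.py <<'E'
from h import *
import sys
C,im=snap("wrist",sys.argv[1]); H,S,V=cv2.split(cv2.cvtColor(im,cv2.COLOR_BGR2HSV))
m=(H>95)&(H<125)&(S>120)&(V>40); p=proj(C,[419.5,313.3,30])[0]; print(p)
c=big(m,tuple(map(float,p))); print(rect(C,c,30),cv2.boundingRect(c),ctrl.get_obs()["ee_pos"],yaw())
E
python3 box.py w5.png
```

```text
[334.04566655 189.64160197]
[420.1 313.4  52.1  72.7  83.3] (308, 154, 55, 71) [420.66182058 252.0274444  190.12193978] 83.318433783893
```

Emit:
servo_tool(plan=[[0,[0,-35,10],0],[0,[0,-75,20],0],[0,[0,-115,30],0],[0,[0,-156,40],0],[0,[0,-197,50],0],[0,[0,-238,60],0],[0,[0,-279,60],0],[0,[0,-320,60],0],[0,[0,-361,60],0],[0,[0,-402,60],0]])

```text
t: 9.68
ee_pos: [418.6, -149.3, 244.0]
orientation: [0.185, 3.135, -0.001]
ft_force: [1.1, -0.1, 0.1]
width: 87.6
grasp_force: 0.0
```

Emit:
servo_tool(plan=[[0,[5,-41,0],0],[0,[10,-82,0],0],[0,[10,-123,0],0],[0,[10,-164,0],0],[0,[10,-195,0],0],[0,[10,-210,0],0],[0,[10,-210,0],0],[0,[10,-210,0],0],[0,[10,-210,0],0]])

```text
t: 10.43
ee_pos: [428.9, -355.8, 243.0]
orientation: [-0.184, -3.135, -0.002]
ft_force: [-0.3, -0.1, 0.3]
width: 87.6
grasp_force: 0.0
```

```bash
python3 - <<'E'
from h import *
C,im=snap("wrist","w6.png"); np.save("w6.npy",np.array([*C[:3],*C[3].ravel(),*C[4]])); o=ctrl.get_obs(); print(o["ee_pos"],yaw(),o["width"])
H,S,V=cv2.split(cv2.cvtColor(im,cv2.COLOR_BGR2HSV))
g=(abs(H.astype(int)-60)<12)&(S>130)&(V>40)
c=big(cv2.morphologyEx(g.astype(np.uint8),cv2.MORPH_CLOSE,np.ones((41,41))),tuple(map(float,proj(C,[450,-355,12])[0])),5); print(rect(C,c,12),cv2.boundingRect(c))
print(proj(C,[[428,-358,49],[428,-358,4]]))
x,y,w,h=cv2.boundingRect(c)
cv2.imwrite("pics/c6.png",cv2.resize(im[y-10:y+h+10,x-10:x+w+10],None,fx=4,fy=4)); print(x-10,y-10)
E
```

```text
[ 429.07953015 -355.58986963  243.15853784] 83.31006952091103 88.03200292921532
[ 450.1 -356.6  111.3  178.2   82.5] (234, 126, 92, 137)
[[275.49709813 187.91945733]
 [275.69259228 180.13379386]]
224 116
```

View pics/c6.png

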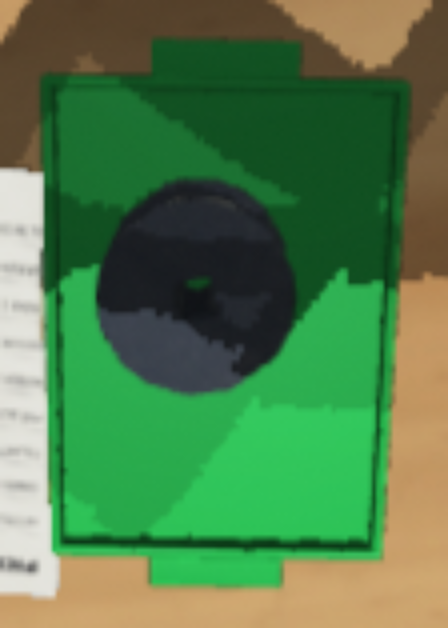

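The box sits centred in the yellow tray. The crop shows the reel's top flange centred at (196,295) and the green tray's full outline.

```bash
python3 - <<'E'
from h import *
C,im=load("w6"); q=np.array([(97,295),(296,295),(196.5,194),(196.5,394),(196.5,295)])/4.-.375+[224,116]
print(ray(C,q,49).round(1).tolist())
E
```

```text
[[426.0, -389.4, 49.0], [432.6, -333.2, 49.0], [400.8, -357.8, 49.0], [458.6, -364.9, 49.0], [429.3, -361.3, 49.0]]
```

Emit:
servo_tool(plan=[[0,[0,-3,-30],0],[0,[0,-5.5,-65],0],[0,[0,-5.5,-100],0],[0,[0,-5.5,-140],0],[0,[0,-5.5,-170],0],[0,[0,-5.5,-195],0],[0,[0,-5.5,-207],0],[0,[0,-5.5,-213],0],[0,[0,-5.5,-213],0],[0,[0,-5.5,-213],0]])

```text
t: 11.32
ee_pos: [430.0, -362.8, 31.2]
orientation: [0.184, 3.135, -0.001]
ft_force: [-0.5, -0.9, 0.3]
width: 88.1
grasp_force: 0.0
```

Emit:
servo_tool(plan=[[0.6,[0,0,0],0],[0.6,[0,0,0],0],[0.6,[0,0,0],0],[0.6,[0,0,0],0],[0.6,[0,0,0],0],[0.6,[0,0,0],0],[0.6,[0,0,0],0],[0.6,[0,0,0],0]])

```text
t: 11.98
ee_pos: [429.3, -362.6, 30.7]
orientation: [0.185, 3.136, 0.0]
ft_force: [-0.6, 2.5, 5.4]
width: 57.8
grasp_force: 30.0
```

Emit:
servo_tool(plan=[[0.6,[0,0,5],0],[0.6,[0,0,18],0],[0.6,[0,0,40],0],[0.6,[0,0,70],0],[0.6,[0,0,100],0],[0.6,[0,8,122],0],[0.6,[0,24,135],0],[0.6,[0,48,140],0],[0.6,[0,80,140],0],[0.6,[0,115,140],0]])

```text
t: 12.82
ee_pos: [429.3, -247.6, 171.6]
orientation: [0.188, 3.134, -0.002]
ft_force: [0.5, 0.6, -1.5]
width: 57.4
grasp_force: 30.0
```

Emit:
servo_tool(plan=[[0.6,[0,36,0],0],[0.6,[0,72,0],0],[0.6,[-1,108,0],0],[0.6,[-2,144,0],0],[0.6,[-3,180,0],0],[0.6,[-4,216,0],0],[0.6,[-5,252,0],0],[0.6,[-6,288,0],0],[0.6,[-7,324,0],0],[0.6,[-8,360,0],0]])

```text
t: 13.65
ee_pos: [420.8, 113.9, 171.0]
orientation: [0.185, 3.135, 0.0]
ft_force: [1.1, -1.4, -3.2]
width: 57.9
grasp_force: 30.0
```

Emit:
servo_tool(plan=[[0.6,[-1,36,0],0],[0.6,[-1,72,0],0],[0.6,[-1,108,0],0],[0.6,[-1,140,0],0],[0.6,[-1,168,0],0],[0.6,[-1,188,0],0],[0.6,[-1,198,0],0],[0.6,[-1,201,0],0],[0.6,[-1,201,0],0],[0.6,[-1,201,0],0]])

```text
t: 14.48
ee_pos: [419.9, 312.1, 170.1]
orientation: [-0.186, -3.136, 0.001]
ft_force: [0.0, -0.5, -2.6]
width: 57.6
grasp_force: 30.0
```

```bash
python3 - <<'E'
from h import *
C,im=snap("wrist","w7.png"); np.save("w7.npy",np.array([*C[:3],*C[3].ravel(),*C[4]])); o=ctrl.get_obs(); print(o["ee_pos"],yaw(),o["width"])
E
```

```text
[420.04944631 311.92717438 170.13763028] 83.19122607151944 57.646984491185805
```

View pics/w7.png

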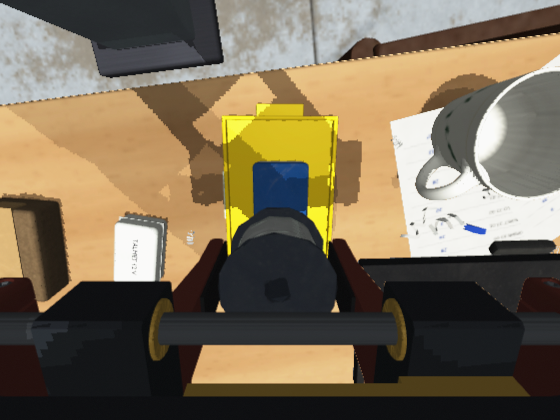

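The reel hangs upright with its hub at (277,289), and the box sits straight below it.

```bash
python3 - <<'E'
from h import *
C,im=load("w7"); print(ray(C,[(277,289),(220,285),(336,285)],188.4).round(1).tolist())
H,S,V=cv2.split(cv2.cvtColor(im,cv2.COLOR_BGR2HSV))
m=(H>95)&(H<125)&(S>120)&(V>40); c=big(m,(280.,185.)); print(rect(C,c,30))
E
```

```text
[[420.5, 311.6, 188.4], [415.2, 285.0, 188.4], [421.6, 339.6, 188.4]]
[408.6 315.5  50.   51.5 173.2]
```

Emit:
servo_tool(plan=[[0.6,[0,1,-8],0],[0.6,[0,1.5,-28],0],[0.6,[0,1.5,-55],0],[0.6,[0,1.5,-80],0],[0.6,[0,1.5,-98],0],[0.6,[0,1.5,-107],0],[0.6,[0,1.5,-111],0],[0.6,[0,1.5,-113],0],[0.6,[0,1.5,-113],0],[0.6,[0,1.5,-113],0]])

```text
t: 15.37
ee_pos: [421.0, 315.1, 58.0]
orientation: [0.186, 3.135, 0.002]
ft_force: [-0.4, -0.3, -2.5]
width: 57.7
grasp_force: 30.0
```

Emit:
servo_tool(plan=[[0.2,[0,0,0],0],[0.1,[0,0,0],0],[0,[0,0,0],0],[0,[0,0,0],0],[0,[0,0,8],0],[0,[0,0,25],0],[0,[0,0,55],0],[0,[0,-10,90],0],[0,[0,-40,120],0],[0,[0,-75,140],0]])

```text
t: 16.2
ee_pos: [421.3, 240.7, 200.4]
orientation: [0.181, 3.133, 0.004]
ft_force: [0.8, -0.8, 0.9]
width: 87.7
grasp_force: 0.0
```

Emit:
servo_tool(plan=[[0,[0,0,0],0],[0,[0,0,0],0],[0,[0,0,0],0]])

```text
t: 16.45
ee_pos: [420.3, 239.9, 197.5]
orientation: [0.186, 3.135, 0.001]
ft_force: [0.3, 0.1, 0.4]
width: 87.9
grasp_force: 0.0
```

```bash
python3 - <<'E'
from h import *
C,im=snap("wrist","w8.png"); np.save("w8.npy",np.array([*C[:3],*C[3].ravel(),*C[4]])); o=ctrl.get_obs(); print(o["ee_pos"],yaw(),proj(C,[[420,313.4,75],[420,313.4,30]]))
E
```

```text
[420.11642132 240.11252522 196.95194036] 83.241381246866 [[358.21468461 196.08205391]
 [347.37371285 185.42140184]]
```

View pics/w8.png

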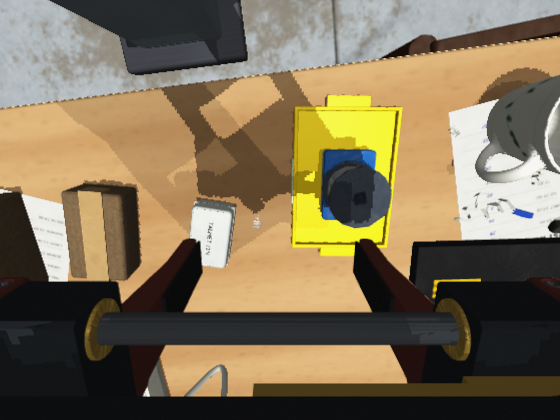

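The reel stands centred on the box, with its hub at (360,198) against (358,196) expected. Next is the big carton.

Emit:
servo_tool(plan=[[0,[2,-30,5],0.5],[0,[4,-68,11],1],[0,[7,-108,18],2],[0,[10,-147,25],3],[0,[14,-186,33],4],[0,[17,-226,40],5],[0,[20,-264,43],5],[0,[23,-300,43],5],[0,[24,-320,43],5],[0,[24,-327,43],5]])

```text
t: 17.33
ee_pos: [444.6, -89.1, 239.3]
orientation: [-0.051, -3.14, 0.0]
ft_force: [0.1, 0.3, 0.2]
width: 88.0
grasp_force: 0.0
```

Emit:
servo_tool(plan=[[0,[0,0,0],0],[0,[0,0,0],0],[0,[0,0,0],0],[0,[0,0,0],0]])

```text
t: 17.67
ee_pos: [444.2, -85.9, 239.9]
orientation: [-0.045, -3.141, -0.001]
ft_force: [-0.3, 0.1, 0.4]
width: 88.0
grasp_force: 0.0
```

```bash
python3 - <<'E'
from h import *
C,im=snap("wrist","w9.png"); np.save("w9.npy",np.array([*C[:3],*C[3].ravel(),*C[4]])); o=ctrl.get_obs(); print(o["ee_pos"],yaw())
cv2.imwrite("pics/c9.png",cv2.resize(im[110:260,210:350],None,fx=4,fy=4,interpolation=2))
print(proj(C,[[444,-87.6,73]]))
E
```

```text
[444.21912689 -85.98724058 239.98849707] 88.35865310751147
[[275.9353024  194.13542479]]
```

View pics/c9.png

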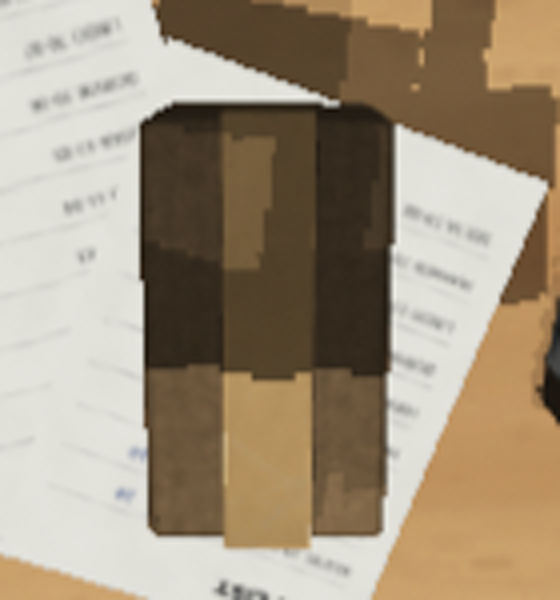

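The big carton top spans about (147,115) to (382,536) in the crop, with a thin strip of its near face above that.

```bash
python3 - <<'E'
from h import *
C,im=load("w9"); off=[210,110]
for t in (108,121):
    q=np.array([(147,t),(391,t),(382,536),(152,536)])/4.-.375+off; P=ray(C,q,73); print(rect(C,q,73),P.mean(0).round(1), P.round(1)[:,:2].tolist())
E
```

```text
[442.6 -87.2  63.4 115.3  88.3] [442.6 -86.8  73. ] [[384.1, -115.3], [385.8, -54.4], [501.1, -57.1], [499.3, -120.5]]
[444.1 -87.2  63.4 112.1  88.3] [444.2 -86.9  73. ] [[387.2, -115.5], [389.0, -54.4], [501.1, -57.1], [499.3, -120.5]]
```

Emit:
servo_tool(plan=[[0,[-0.5,-1,-25],0],[0,[-0.5,-1,-60],0],[0,[-0.5,-1,-95],0],[0,[-0.5,-1,-130],0],[0,[-0.5,-1,-160],0],[0,[-0.5,-1,-182],0],[0,[-0.5,-1,-192],0],[0,[-0.5,-1,-195],0],[0,[-0.5,-1,-195],0],[0,[-0.5,-1,-195],0]])

```text
t: 18.55
ee_pos: [444.5, -88.2, 46.1]
orientation: [0.047, 3.14, -0.0]
ft_force: [1.9, 0.2, -1.4]
width: 87.4
grasp_force: 0.0
```

Emit:
servo_tool(plan=[[0.5,[0,0,0],0],[0.5,[0,0,0],0],[0.5,[0,0,0],0],[0.5,[0,0,0],0],[0.5,[0,0,0],0],[0.5,[0,0,0],0],[0.5,[0,0,0],0]])

```text
t: 19.13
ee_pos: [444.2, -88.3, 45.9]
orientation: [0.048, 3.14, -0.0]
ft_force: [-1.8, 1.2, 7.4]
width: 66.2
grasp_force: 30.0
```

```bash
python3 - <<'E'
from h import *
C,im=load("w6"); q=np.array([(42,76),(410,82),(382,557),(55,552)])/4.-.375+[224,116]; P=ray(C,q,12); print(rect(C,q,12),P[:,:2].round(1).tolist(),P.mean(0))
E
```

```text
[ 450.  -356.3  110.5  155.7   82.3] [[365.5, -400.7], [380.2, -291.2], [534.5, -312.0], [519.8, -420.7]] [ 450.00844237 -356.15245962   12.        ]
```

Emit:
servo_tool(plan=[[0.5,[0,0,5],0],[0.5,[0,0,18],0],[0.5,[0,0,40],0],[0.5,[0,0,65],0],[0.5,[0,-4,85],0],[0.5,[0,-12,97],0],[0.5,[1,-28,100],-1],[0.5,[2,-52,100],-2],[0.5,[3,-82,100],-3],[0.5,[4,-116,100],-4]])

```text
t: 19.97
ee_pos: [447.4, -204.7, 145.6]
orientation: [0.157, 3.138, 0.0]
ft_force: [1.0, -0.1, -1.7]
width: 66.5
grasp_force: 30.0
```

Emit:
servo_tool(plan=[[0.5,[1,-36,0],-1],[0.5,[2,-72,0],-2],[0.5,[2,-104,0],-2],[0.5,[2,-128,0],-2],[0.5,[2,-143,0],-2],[0.5,[2,-150,0],-2],[0.5,[2,-152,0],-2],[0.5,[2,-152,0],-2],[0.5,[2,-152,0],-2]])

```text
t: 20.72
ee_pos: [449.5, -354.9, 145.0]
orientation: [-0.211, -3.134, -0.001]
ft_force: [0.6, -0.1, -1.8]
width: 66.4
grasp_force: 30.0
```

```bash
python3 - <<'E'
from h import *
C,im=snap("wrist","w10.png"); np.save("w10.npy",np.array([*C[:3],*C[3].ravel(),*C[4]])); o=ctrl.get_obs(); print(o["ee_pos"],yaw(),o["width"])
E
```

```text
[ 449.6209075  -354.82439569  145.03202321] 82.31116423491542 66.37987983933841
```

View pics/w10.png

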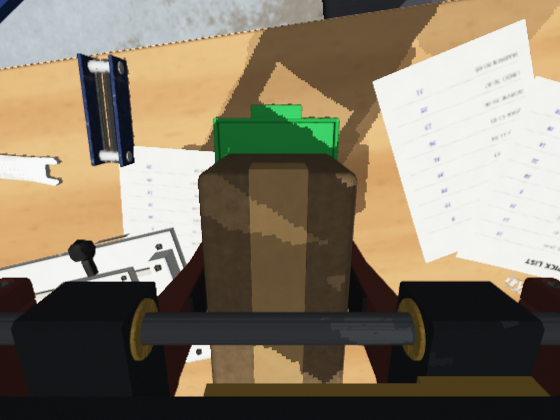

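The carton hangs straight over the green tray, with the tray's near rim at row 118. I'll get its near edge from a brightness profile.

```bash
python3 - <<'E'
from h import *
C,im=load("w10"); g=cv2.cvtColor(im,cv2.COLOR_BGR2GRAY)
for a,b in((210,240),(258,300),(315,345)): print([int(v) for v in g[145:200,a:b].mean(1)])
zt=145-45.9+73
for r in (163,170,175,178): print(r,ray(C,[(278,r)],zt)[0].round(1),ray(C,[(278,r)],zt-73)[0].round(1))
print(ray(C,[(276.5,117.5)],12)[0].round(1),ray(C,[(214,117.5),(339.5,117.5),(276.5,155)],12).round(1).tolist())
H,S,V=cv2.split(cv2.cvtColor(im,cv2.COLOR_BGR2HSV)); m=(abs(H.astype(int)-60)<15)&(S>130)&(V>30)
for r in (120,130,140,150):
  x=np.flatnonzero(m[r,190:360])+190; print(r,x[0],x[-1],ray(C,[(x[0]-.5,r),(x[-1]+.5,r)],12).mean(0).round(1))
for c in (225,240,310,330): print(c,np.flatnonzero(m[90:150,c])[0]+90)
E
```

```text
[68, 67, 69, 69, 69, 69, 80, 92, 88, 83, 80, 78, 76, 75, 74, 74, 73, 72, 69, 62, 55, 46, 38, 38, 39, 39, 39, 41, 45, 48, 54, 58, 58, 59, 59, 61, 61, 62, 62, 64, 66, 66, 66, 68, 69, 69, 69, 70, 70, 70, 70, 70, 71, 71, 70]
[68, 67, 67, 67, 67, 67, 67, 67, 52, 37, 35, 36, 36, 37, 37, 37, 37, 43, 53, 56, 57, 58, 58, 59, 73, 83, 83, 82, 83, 83, 83, 83, 83, 83, 83, 83, 83, 83, 83, 83, 83, 83, 83, 83, 83, 83, 83, 83, 83, 83, 83, 83, 83, 83, 83]
[89, 84, 76, 71, 70, 69, 69, 69, 64, 56, 53, 52, 51, 50, 49, 48, 46, 45, 45, 43, 40, 38, 37, 38, 38, 38, 38, 41, 48, 55, 60, 61, 62, 59, 58, 59, 60, 57, 54, 53, 53, 53, 52, 52, 52, 52, 53, 53, 53, 53, 54, 54, 54, 54, 54]
163 [ 389.4 -346.7  172.1] [ 399.8 -348.    99.1]
170 [ 392.2 -347.1  172.1] [ 404.2 -348.6   99.1]
175 [ 394.2 -347.4  172.1] [ 407.4 -349.    99.1]
178 [ 395.4 -347.5  172.1] [ 409.3 -349.3   99.1]
[ 372.5 -345.4   12. ] [[365.2, -399.7, 12.0], [379.9, -290.7, 12.0], [404.8, -349.9, 12.0]]
120 213 338 [ 374.5 -346.6   12. ]
130 214 338 [ 383.  -347.3   12. ]
140 214 338 [ 391.6 -348.5   12. ]
150 215 337 [ 400.3 -349.7   12. ]
225 118
240 118
310 118
330 118
```

Emit:
servo_tool(plan=[[0.5,[0.5,-1,-8],0],[0.5,[0.5,-1.5,-28],0],[0.5,[0.5,-1.5,-52],0],[0.5,[0.5,-1.5,-72],0],[0.5,[0.5,-1.5,-84],0],[0.5,[0.5,-1.5,-91],0],[0.5,[0.5,-1.5,-94],0],[0.5,[0.5,-1.5,-95],0],[0.5,[0.5,-1.5,-95],0],[0.5,[0.5,-1.5,-95],0]])

```text
t: 21.6
ee_pos: [450.8, -358.2, 50.9]
orientation: [0.212, 3.133, -0.002]
ft_force: [-0.4, -0.2, -1.1]
width: 66.4
grasp_force: 30.0
```

Emit:
servo_tool(plan=[[0.15,[0,0,0],0],[0.1,[0,0,0],0],[0.05,[0,0,0],0],[0,[0,0,0],0],[0,[0,0,10],0],[0,[0,0,30],0],[0,[0,0,65],0],[0,[0,0,100],0],[0,[0,0,135],0],[0,[0,8,170],0]])

```text
t: 22.43
ee_pos: [450.1, -350.4, 222.7]
orientation: [0.214, 3.133, -0.001]
ft_force: [-0.1, -0.7, 0.1]
width: 87.6
grasp_force: 0.0
```

Emit:
servo_tool(plan=[[0,[0,0,20],0],[0,[0,0,25],0],[0,[0,0,25],0],[0,[0,0,25],0]])

```text
t: 22.77
ee_pos: [449.8, -349.5, 244.6]
orientation: [-0.212, -3.134, -0.001]
ft_force: [0.5, -0.5, -0.0]
width: 88.0
grasp_force: 0.0
```

```bash
python3 - <<'E'
from h import *
C,im=snap("wrist","w11.png"); np.save("w11.npy",np.array([*C[:3],*C[3].ravel(),*C[4]])); o=ctrl.get_obs(); print(o["ee_pos"],yaw())
print(proj(C,[[450.4,-356.3,77]]))
H,S,V=cv2.split(cv2.cvtColor(im,cv2.COLOR_BGR2HSV)); g=(abs(H.astype(int)-60)<15)&(S>130)&(V>30)
g=cv2.morphologyEx(g.astype(np.uint8),cv2.MORPH_CLOSE,np.ones((91,91))); t=big(g,tuple(map(float,proj(C,[450,-356,12])[0])))
print("tray",rect(C,t,12))
for r in (150,180,210): print(r,[(int(H[r,c]),int(S[r,c]),int(V[r,c])) for c in range(220,330,5)])
E
```

```text
[ 449.46847775 -349.23944323  243.7560429 ] 82.24003447886334
[[271.37591744 195.42282953]]
tray [ 450.  -356.9  117.4  178.7   82.2]
150 [(30, 7, 228), (30, 8, 227), (68, 199, 64), (68, 194, 112), (18, 110, 67), (17, 109, 68), (17, 110, 74), (17, 109, 70), (18, 123, 120), (18, 121, 122), (18, 123, 120), (18, 125, 114), (18, 124, 84), (17, 109, 54), (16, 118, 52), (16, 107, 55), (23, 103, 42), (68, 205, 81), (68, 201, 81), (68, 207, 74), (15, 132, 85), (16, 134, 110)]
180 [(30, 8, 222), (30, 9, 225), (68, 204, 70), (68, 204, 80), (16, 108, 52), (17, 111, 53), (16, 113, 54), (16, 115, 53), (17, 124, 84), (17, 124, 82), (17, 124, 82), (18, 124, 97), (17, 121, 80), (16, 113, 54), (17, 112, 57), (17, 113, 52), (41, 112, 48), (68, 204, 80), (68, 204, 80), (68, 201, 81), (15, 133, 90), (16, 135, 113)]
210 [(26, 9, 227), (30, 8, 225), (68, 202, 159), (68, 192, 175), (16, 114, 92), (17, 113, 106), (16, 112, 109), (16, 108, 111), (18, 118, 184), (18, 112, 185), (18, 118, 184), (18, 119, 184), (18, 118, 147), (16, 108, 52), (16, 112, 50), (16, 111, 53), (66, 169, 119), (68, 190, 176), (68, 190, 176), (58, 137, 169), (17, 125, 180), (17, 120, 200)]
```

```bash
python3 - <<'E'
from h import *
C,im=load("w11"); H,S,V=cv2.split(cv2.cvtColor(im,cv2.COLOR_BGR2HSV))
m=(H<28)&(S>70); x0=(233,308); m[:, :234]=0; m[:, 312:]=0; m[:128]=0; m[:, :]&=True
for r in range(130,262,10): 
    x=np.flatnonzero((H[r,225:320]<35)&(S[r,225:320]>60)&(S[r,225:320]<160))+225
    L=[v for v in x if 232<v<312]; print(r,L[0],L[-1],ray(C,[(L[0]-.5,r),(L[-1]+.5,r)],77)[:,:2].round(1).tolist())
for c in (262,268,275): print(c,[int(v) for v in V[128:150,c]],[int(v) for v in V[235:262,c]],[int(v) for v in H[235:262,c]])
print(ray(C,[(270,140),(270,250)],77).round(1))
E
```

```text
Traceback (most recent call last):
IndexError: list index out of range
```

```bash
python3 - <<'E'
from h import *
C,im=load("w11"); H,S,V=cv2.split(cv2.cvtColor(im,cv2.COLOR_BGR2HSV))
for r in range(150,240,15): 
    L=[v for v in range(232,313) if H[r,v]<35 and 60<S[r,v]<160]
    if L: a=ray(C,[(L[0]-.5,r),(L[-1]+.5,r)],77); print(r,L[0],L[-1],a[:,:2].round(1).tolist(),a.mean(0).round(1))
for c in (262,268,275): print(c,[int(v) for v in V[128:150,c]],[int(v) for v in V[235:262,c]],[int(v) for v in H[235:262,c]])
print(ray(C,[(270,140),(270,250)],77).round(1))
E
```

```text
150 238 300 [[398.8, -383.6], [407.4, -320.4]] [ 403.1 -352.    77. ]
165 238 300 [[413.8, -386.2], [422.6, -322.1]] [ 418.2 -354.2   77. ]
180 239 299 [[429.4, -387.9], [438.0, -325.0]] [ 433.7 -356.4   77. ]
195 239 299 [[445.3, -390.6], [454.0, -326.8]] [ 449.6 -358.7   77. ]
210 240 298 [[461.7, -392.4], [470.3, -329.8]] [ 466.  -361.1   77. ]
225 241 298 [[478.7, -394.2], [487.2, -331.8]] [ 482.9 -363.    77. ]
262 [82, 82, 82, 82, 82, 82, 82, 82, 82, 53, 42, 54, 74, 103, 115, 119, 122, 122, 122, 122, 122, 121] [181, 179, 178, 179, 178, 178, 177, 176, 176, 177, 174, 175, 185, 178, 191, 201, 203, 204, 205, 206, 206, 207, 205, 204, 204, 204, 205] [18, 18, 18, 18, 18, 18, 18, 18, 18, 18, 18, 18, 18, 17, 17, 17, 17, 17, 17, 17, 17, 17, 17, 17, 17, 17, 17]
268 [82, 81, 82, 82, 82, 81, 82, 83, 82, 52, 43, 55, 77, 84, 85, 84, 104, 113, 118, 121, 121, 121] [181, 182, 180, 179, 180, 179, 178, 177, 176, 176, 177, 175, 185, 179, 192, 204, 205, 207, 208, 208, 208, 207, 206, 207, 206, 206, 206] [18, 18, 18, 19, 18, 18, 18, 18, 18, 18, 18, 18, 18, 17, 17, 17, 17, 17, 17, 17, 18, 17, 17, 17, 17, 17, 18]
275 [81, 82, 82, 82, 82, 82, 82, 82, 82, 52, 42, 52, 75, 85, 85, 84, 84, 84, 85, 85, 84, 103] [180, 179, 180, 180, 180, 179, 179, 179, 178, 176, 175, 174, 184, 177, 192, 204, 207, 209, 209, 208, 208, 208, 208, 207, 206, 207, 206] [18, 18, 18, 18, 18, 18, 18, 18, 18, 18, 18, 18, 18, 18, 17, 17, 17, 18, 17, 17, 18, 17, 17, 17, 17, 17, 18]
[[ 393.4 -349.6   77. ]
 [ 512.2 -366.6   77. ]]
```

Emit:
servo_tool(plan=[[0,[-1,30,0],0],[0,[-2,70,0],0],[0,[-2,111,0],0],[0,[-3,152,0],0],[0,[-4,193,0],-1],[0,[-5,234,0],-2],[0,[-6,275,-5],-2],[0,[-7,316,-10],-2],[0,[-7,352,-15],-2],[0,[-7.5,378,-20],-2]])

```text
t: 23.65
ee_pos: [441.2, 30.7, 223.3]
orientation: [-0.265, -3.127, 0.0]
ft_force: [0.7, 0.2, 0.1]
width: 87.9
grasp_force: 0.0
```

Emit:
servo_tool(plan=[[0,[0,9,0],0],[0,[0,11,0],0],[0,[0,11,0],0],[0,[0,11,0],0],[0,[0,11,0],0],[0,[0,11,0],0]])

```text
t: 24.15
ee_pos: [442.9, 38.1, 225.2]
orientation: [0.27, 3.13, -0.0]
ft_force: [-0.4, 0.5, -0.2]
width: 87.5
grasp_force: 0.0
```

```bash
python3 - <<'E'
from h import *
C,im=snap("wrist","w12.png"); np.save("w12.npy",np.array([*C[:3],*C[3].ravel(),*C[4]])); o=ctrl.get_obs(); print(o["ee_pos"],yaw())
print(proj(C,[[442,40,41]]))
cv2.imwrite("pics/c12.png",cv2.resize(im[120:250,210:350],None,fx=4,fy=4,interpolation=2))
E
```

```text
[442.87685695  38.24199375 225.21842894] 80.14586596427675
[[279.32600821 189.21847599]]
```

View pics/c12.png

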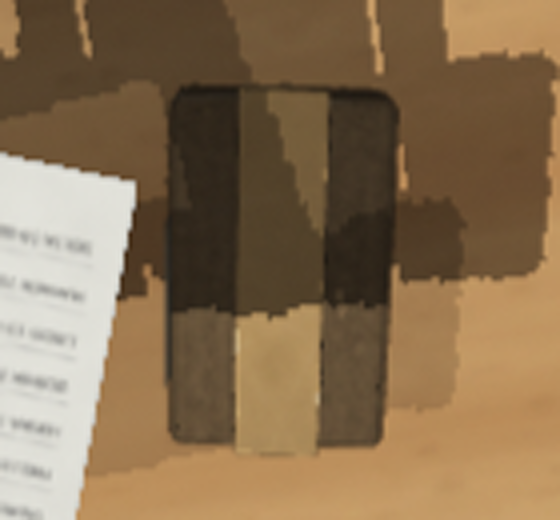

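In the crop, the flat carton's tape runs from (285,90) to (276,454), so it is slightly turned relative to the fingers.

```bash
python3 - <<'E'
from h import *
C,im=load("w12"); off=[210,120]; q=lambda l:ray(C,np.array(l)/4.-.375+off,41)[:,:2]
P=q([(285,90),(276.5,454)]); print(P.round(1),P.mean(0),np.linalg.norm(P[1]-P[0]),90+np.degrees(np.arctan2(*(P[1]-P[0])[::-1])))
E_=q([(170,110),(396,110),(382,430),(170,430)]); print(E_.round(1),(E_[0]+E_[1])/2,(E_[2]+E_[3])/2)
print(90+np.degrees(np.arctan2(*(E_[2]-E_[1])[::-1])),90+np.degrees(np.arctan2(*(E_[3]-E_[0])[::-1])))
E
```

```text
[[391.9  50.3]
 [493.   30.5]] [442.46235485  40.41547177] 102.96996266504317 78.94013966451202
[[391.8  19.3]
 [402.1  78.5]
 [490.9  61.6]
 [480.5   1.7]] [396.98622863  48.88628803] [485.72647288  31.64633118]
79.21131968706213 78.8004455900036
```

Emit:
servo_tool(plan=[[0,[-0.5,1,-25],-1],[0,[-0.5,2,-60],-1],[0,[-0.5,2,-95],-1],[0,[-0.5,2,-130],-1],[0,[-0.5,2,-160],-1],[0,[-0.5,2,-183],-1],[0,[-0.5,2,-195],-1],[0,[-0.5,2,-199],-1],[0,[-0.5,2,-199],-1],[0,[-0.5,2,-199],-1]])

```text
t: 25.03
ee_pos: [442.7, 41.0, 26.6]
orientation: [0.295, 3.127, 0.0]
ft_force: [-0.1, 0.4, 0.4]
width: 87.7
grasp_force: 0.0
```

Emit:
servo_tool(plan=[[0.5,[0,0,0],0],[0.5,[0,0,0],0],[0.5,[0,0,0],0],[0.5,[0,0,0],0],[0.5,[0,0,0],0],[0.5,[0,0,0],0],[0.5,[0,0,0],0],[0.5,[0,0,0],0]])

```text
t: 25.7
ee_pos: [442.7, 41.3, 26.8]
orientation: [0.294, 3.127, 0.0]
ft_force: [-1.4, -0.5, 7.0]
width: 63.0
grasp_force: 30.0
```

Emit:
servo_tool(plan=[[0.5,[0,0,5],0],[0.5,[0,0,18],0],[0.5,[0,0,40],0],[0.5,[0,0,68],0],[0.5,[0,0,98],0],[0.5,[0,-8,122],0],[0.5,[0,-22,138],0],[0.5,[1,-44,145],0],[0.5,[2,-74,145],1],[0.5,[3,-108,145],2]])

```text
t: 26.53
ee_pos: [445.3, -67.2, 172.2]
orientation: [0.235, 3.131, -0.0]
ft_force: [1.1, -0.5, -2.7]
width: 63.1
grasp_force: 30.0
```

Emit:
servo_tool(plan=[[0.5,[1,-36,0],1],[0.5,[2,-72,0],1],[0.5,[3,-108,0],1],[0.5,[4,-144,0],1],[0.5,[5,-180,0],1],[0.5,[5,-215,0],1],[0.5,[5,-245,0],1],[0.5,[5,-268,0],1],[0.5,[5,-282,0],1],[0.5,[5,-290,0],1]])

```text
t: 27.37
ee_pos: [449.8, -358.1, 171.0]
orientation: [-0.215, -3.134, -0.0]
ft_force: [-0.9, 0.0, -1.8]
width: 63.0
grasp_force: 30.0
```

Emit:
servo_tool(plan=[[0.5,[0,0,0],0],[0.5,[0,0,0],0],[0.5,[0,0,0],0],[0.5,[0,0,0],0]])

```text
t: 27.7
ee_pos: [450.2, -355.4, 171.1]
orientation: [-0.21, -3.134, -0.001]
ft_force: [1.2, -0.9, -2.1]
width: 63.2
grasp_force: 30.0
```

```bash
python3 - <<'E'
from h import *
C,im=snap("wrist","w13.png"); np.save("w13.npy",np.array([*C[:3],*C[3].ravel(),*C[4]])); o=ctrl.get_obs(); print(o["ee_pos"],yaw(),o["width"])
for c in (268,278,288): print([int(v) for v in cv2.cvtColor(im,cv2.COLOR_BGR2GRAY)[120:215,c]])
E
```

```text
[ 450.33949534 -355.56632822  171.18951494] 82.32004433295849 62.8665132440272
[57, 63, 68, 69, 68, 69, 70, 68, 68, 69, 69, 69, 68, 68, 68, 69, 69, 68, 69, 69, 59, 43, 39, 52, 53, 75, 85, 84, 85, 84, 85, 84, 85, 85, 85, 84, 85, 85, 85, 86, 85, 86, 86, 85, 86, 86, 85, 85, 84, 75, 48, 32, 37, 52, 58, 59, 58, 58, 58, 56, 77, 84, 84, 84, 103, 113, 113, 113, 113, 113, 113, 113, 113, 113, 113, 113, 113, 114, 114, 114, 114, 113, 113, 113, 112, 111, 112, 111, 112, 113, 113, 114, 113, 113, 112]
[58, 64, 69, 69, 69, 68, 69, 68, 69, 69, 69, 68, 69, 68, 69, 69, 69, 68, 69, 68, 58, 43, 40, 53, 55, 72, 83, 83, 83, 83, 83, 84, 83, 83, 83, 83, 83, 83, 83, 84, 84, 84, 85, 84, 84, 85, 85, 85, 85, 76, 47, 32, 37, 52, 59, 57, 58, 59, 59, 58, 75, 82, 82, 83, 82, 83, 83, 83, 82, 83, 83, 87, 106, 113, 114, 114, 114, 113, 114, 114, 113, 113, 114, 114, 113, 113, 113, 114, 113, 113, 113, 114, 113, 114, 114]
[58, 64, 69, 68, 68, 67, 69, 68, 69, 68, 69, 69, 69, 69, 68, 69, 68, 68, 68, 69, 58, 43, 39, 51, 54, 74, 86, 85, 86, 86, 85, 85, 85, 84, 84, 85, 85, 86, 86, 85, 84, 84, 83, 83, 83, 83, 83, 83, 83, 83, 55, 32, 37, 52, 58, 58, 57, 58, 59, 59, 76, 83, 84, 85, 85, 84, 84, 84, 85, 85, 85, 85, 84, 84, 83, 82, 83, 82, 82, 103, 113, 114, 114, 114, 113, 114, 114, 115, 115, 114, 115, 116, 115, 114, 114]
```

```bash
python3 - <<'E'
from h import *
C,im=load("w13"); g=cv2.cvtColor(im,cv2.COLOR_BGR2GRAY); L=np.array([.991,-.134])
def tape(r,z,hl,rr):
    row=g[rr].astype(int); d=np.diff(row[225:330]); print([int(v) for v in row[225:330]])
print("big",ray(C,(278,144.7),77)[0][:2]+59.3*L,"flat",ray(C,(278,179.7),185.4)[0][:2]+51.8*L)
tape(0,0,0,155);tape(0,0,0,188)
E
```

```text
big [ 452.11615624 -355.41562757] flat [ 450.56950922 -355.4017221 ]
[52, 85, 87, 94, 94, 94, 95, 88, 53, 62, 66, 69, 70, 70, 71, 70, 69, 69, 67, 64, 69, 68, 54, 52, 52, 53, 52, 51, 53, 53, 54, 54, 52, 54, 62, 84, 83, 83, 84, 84, 84, 85, 84, 84, 84, 85, 85, 85, 84, 83, 83, 83, 82, 83, 84, 84, 83, 84, 85, 85, 84, 84, 85, 85, 78, 42, 52, 53, 53, 54, 55, 55, 55, 54, 54, 54, 53, 52, 53, 51, 52, 52, 53, 53, 52, 51, 50, 51, 47, 45, 48, 68, 67, 68, 67, 67, 67, 68, 68, 68, 67, 68, 63, 46, 48]
[64, 63, 62, 62, 64, 64, 65, 64, 63, 61, 59, 58, 60, 59, 59, 59, 60, 61, 61, 60, 61, 63, 63, 63, 62, 64, 83, 119, 115, 115, 116, 116, 115, 116, 115, 114, 114, 114, 114, 114, 114, 113, 113, 113, 113, 111, 104, 103, 103, 99, 82, 82, 82, 82, 83, 83, 83, 83, 83, 84, 85, 84, 85, 85, 84, 84, 85, 84, 84, 82, 83, 82, 82, 83, 83, 83, 82, 82, 82, 75, 40, 46, 47, 47, 48, 47, 48, 48, 48, 49, 49, 49, 48, 47, 47, 47, 48, 48, 48, 49, 48, 46, 46, 45, 46]
```

Emit:
servo_tool(plan=[[0.5,[0,0,0],0],[0.5,[0,0,0],0],[0.5,[0,0,0],0],[0.5,[0,0,0],0],[0.5,[0,0,0],0],[0.5,[0,0,0],0]])

```text
t: 28.25
ee_pos: [450.2, -356.8, 171.1]
orientation: [-0.212, -3.134, 0.0]
ft_force: [-0.3, 0.8, -2.0]
width: 62.9
grasp_force: 30.0
```

Emit:
servo_tool(plan=[[0.5,[0,0,0],0],[0.5,[0,0,0],0],[0.5,[0,0,0],0]])

```text
t: 28.5
ee_pos: [450.2, -356.8, 171.1]
orientation: [-0.213, -3.134, -0.0]
ft_force: [-0.4, 0.7, -1.6]
width: 62.8
grasp_force: 30.0
```

Emit:
servo_tool(plan=[[0.5,[0,0,0],0],[0.5,[0,0,0],0],[0.5,[0,0,0],0]])

```text
t: 28.75
ee_pos: [450.2, -356.8, 171.1]
orientation: [0.212, 3.134, -0.0]
ft_force: [-0.3, -0.1, -1.3]
width: 62.8
grasp_force: 30.0
```

Emit:
servo_tool(plan=[[0.5,[0.5,-1,-6],0],[0.5,[0.7,-1.5,-20],0],[0.5,[0.7,-1.5,-36],0],[0.5,[0.7,-1.5,-49],0],[0.5,[0.7,-1.5,-58],0],[0.5,[0.7,-1.5,-63],0],[0.5,[0.7,-1.5,-66],0],[0.5,[0.7,-1.5,-67],0],[0.5,[0.7,-1.5,-67],0],[0.5,[0.7,-1.5,-67],0]])

```text
t: 29.58
ee_pos: [451.3, -358.5, 104.7]
orientation: [0.212, 3.134, -0.001]
ft_force: [-0.4, -0.9, -1.6]
width: 62.8
grasp_force: 30.0
```

Emit:
servo_tool(plan=[[0.5,[0,0,0],0],[0.2,[0,0,0],0],[0.1,[0,0,0],0],[0,[0,0,0],0],[0,[0,0,0],0],[0,[0,0,8],0],[0,[0,0,25],0],[0,[0,0,55],0],[0,[0,0,90],0],[0,[0,0,125],0]])

```text
t: 30.42
ee_pos: [450.5, -357.9, 230.6]
orientation: [-0.212, -3.133, -0.001]
ft_force: [-0.1, -1.0, 0.1]
width: 87.9
grasp_force: 0.0
```

Emit:
servo_tool(plan=[[0,[0,0,20],0],[0,[0,0,40],0],[0,[0,0,50],0],[0,[0,0,50],0],[0,[0,0,50],0],[0,[0,0,50],0],[0,[0,0,50],0]])

```text
t: 31.0
ee_pos: [450.3, -357.7, 277.5]
orientation: [-0.212, -3.132, -0.003]
ft_force: [-0.4, 0.3, 0.0]
width: 88.1
grasp_force: 0.0
```

```bash
python3 - <<'E'
from h import *
C,im=snap("wrist","w14.png"); np.save("w14.npy",np.array([*C[:3],*C[3].ravel(),*C[4]])); o=ctrl.get_obs(); print(o["ee_pos"],yaw(),proj(C,[451,-358.3,118]))
g=cv2.cvtColor(im,cv2.COLOR_BGR2GRAY)
for r in (165,215,230): print(r,[int(v) for v in g[r,225:330]])
for c in (262,285): print(c,[int(v) for v in g[120:265,c]])
E
```

```text
[ 450.37121161 -357.78469331  277.59768442] 82.24728814242535 [[277.0761896  196.92960296]]
165 [216, 219, 218, 214, 216, 214, 206, 208, 199, 201, 188, 92, 60, 54, 49, 42, 62, 55, 61, 77, 73, 51, 46, 53, 55, 55, 53, 56, 57, 58, 56, 55, 55, 56, 58, 58, 57, 57, 57, 61, 82, 94, 96, 96, 96, 97, 96, 97, 96, 96, 97, 97, 96, 96, 97, 97, 96, 96, 95, 95, 97, 98, 99, 92, 41, 55, 53, 53, 55, 55, 57, 56, 55, 56, 56, 57, 56, 55, 52, 49, 45, 38, 43, 55, 55, 55, 56, 68, 79, 79, 77, 63, 52, 74, 72, 67, 81, 81, 80, 80, 81, 82, 80, 81, 81]
215 [189, 192, 202, 198, 182, 180, 180, 179, 188, 194, 201, 214, 225, 210, 108, 113, 98, 87, 121, 122, 119, 99, 59, 66, 78, 83, 82, 79, 81, 87, 88, 90, 86, 82, 83, 86, 89, 87, 85, 89, 117, 153, 151, 151, 150, 149, 147, 145, 145, 142, 142, 142, 142, 144, 146, 141, 125, 131, 150, 150, 147, 118, 65, 42, 39, 39, 40, 38, 38, 40, 38, 38, 41, 44, 42, 40, 40, 40, 40, 34, 73, 143, 143, 143, 143, 143, 143, 143, 143, 129, 67, 125, 134, 145, 158, 157, 155, 156, 158, 158, 159, 159, 157, 158, 158]
230 [225, 225, 224, 224, 224, 224, 224, 225, 224, 225, 225, 225, 225, 225, 211, 120
[... 952 characters left out ...]
68, 168, 168, 168, 168, 167, 167, 166, 165, 162, 160, 158, 157, 155]
285 [53, 56, 56, 56, 56, 56, 56, 56, 56, 56, 56, 56, 55, 56, 49, 40, 51, 66, 69, 68, 69, 70, 69, 69, 64, 51, 53, 82, 96, 98, 97, 97, 98, 97, 96, 97, 96, 96, 97, 97, 98, 98, 97, 97, 97, 97, 96, 96, 96, 96, 96, 96, 97, 97, 96, 96, 96, 96, 95, 96, 79, 69, 70, 69, 68, 69, 69, 69, 69, 68, 67, 68, 68, 68, 67, 68, 68, 86, 94, 94, 94, 95, 80, 69, 68, 70, 69, 67, 67, 67, 67, 68, 84, 91, 124, 147, 106, 69, 68, 68, 69, 126, 148, 147, 148, 147, 146, 145, 145, 144, 144, 144, 144, 144, 144, 143, 141, 141, 140, 140, 141, 142, 151, 150, 163, 170, 169, 170, 169, 167, 167, 169, 170, 169, 168, 165, 163, 162, 161, 161, 159, 157, 156, 154, 153]
```

```bash
python3 - <<'E'
from h import *
C,im=load("w14"); P=ray(C,[(276.5,146.2),(276.4,243)],118); print(P.round(1),P.mean(0).round(1),np.linalg.norm(P[1]-P[0]),90+np.degrees(np.arctan2(*(P[1]-P[0])[1::-1])))
print(ray(C,[(276.5,136.5)],77))
E
```

```text
[[ 399.9 -351.9  118. ]
 [ 501.6 -366.   118. ]] [ 450.8 -358.9  118. ] 102.657398545183 82.11722331916752
[[ 393.00717981 -351.01239706   77.        ]]
```

Emit:
servo_tool(plan=[[0,[1,30,0],0],[0,[2,68,0],-1],[0,[3,109,-5],-2],[0,[4,150,-12],-3],[0,[5,191,-20],-4],[0,[6,232,-30],-5],[0,[7,273,-40],-6],[0,[8,314,-50],-7],[0,[9,354,-55],-8],[0,[10,392,-60],-8]])

```text
t: 31.88
ee_pos: [459.9, 35.8, 217.9]
orientation: [-0.432, -3.11, 0.0]
ft_force: [0.4, -0.3, -0.3]
width: 87.9
grasp_force: 0.0
```

Emit:
servo_tool(plan=[[0,[0,41,-5],0],[0,[1,80,-10],0],[0,[1,108,-15],0],[0,[1,121,-17],0],[0,[1,124,-17],0],[0,[1,124,-17],0],[0,[1,124,-17],0],[0,[1,124,-17],0],[0,[1,124,-17],0],[0,[1,124,-17],0]])

```text
t: 32.72
ee_pos: [462.1, 156.8, 202.3]
orientation: [0.433, 3.111, 0.0]
ft_force: [0.3, -0.0, -1.0]
width: 87.8
grasp_force: 0.0
```

```bash
python3 - <<'E'
from h import *
C,im=snap("wrist","w15.png"); H,S,V=cv2.split(cv2.cvtColor(im,cv2.COLOR_BGR2HSV)); print(ctrl.get_obs()["ee_pos"],yaw())
p=tuple(map(float,proj(C,[461.7,157,28])[0])); print(p)
for s,v in((60,150),(50,120),(70,100)):
    c=big((S<s)&(V>v),p); print(rect(C,c,28),cv2.boundingRect(c)) if c is not None else 0
E
```

```text
[462.08970637 156.95858071 202.30018955] 74.16303421360944
(277.93516222561, 191.9345006935139)
[482.1 151.8  26.3  43.  164.1] (259, 199, 40, 24)
[461.9 157.7  43.   68.5  74. ] (259, 160, 41, 63)
[460.5 158.6  43.5  71.9  73.6] (259, 157, 42, 66)
```

Emit:
servo_tool(plan=[[0,[0,0.7,-25],0],[0,[0,0.7,-60],0],[0,[0,0.7,-95],0],[0,[0,0.7,-130],0],[0,[0,0.7,-155],0],[0,[0,0.7,-173],0],[0,[0,0.7,-181],0],[0,[0,0.7,-184],0],[0,[0,0.7,-184],0],[0,[0,0.7,-184],0]])

```text
t: 33.6
ee_pos: [462.7, 158.5, 19.0]
orientation: [0.431, 3.111, 0.001]
ft_force: [0.2, 0.6, 0.5]
width: 87.7
grasp_force: 0.0
```

Emit:
servo_tool(plan=[[0.7,[0,0,0],0],[0.7,[0,0,0],0],[0.7,[0,0,0],0],[0.7,[0,0,0],0],[0.7,[0,0,0],0],[0.7,[0,0,0],0],[0.7,[0,0,0],0],[0.7,[0,0,0],0],[0.7,[0,0,0],0]])

```text
t: 34.35
ee_pos: [461.9, 158.5, 18.2]
orientation: [-0.431, -3.112, 0.0]
ft_force: [-0.0, -0.1, 1.9]
width: 45.5
grasp_force: 30.0
```

Emit:
servo_tool(plan=[[0.7,[0,0,5],0],[0.7,[0,0,18],0],[0.7,[0,0,40],0],[0.7,[0,0,70],0],[0.7,[0,-3,103],0],[0.7,[0,-10,131],0],[0.7,[0,-24,150],1],[0.7,[-1,-46,160],2],[0.7,[-2,-76,160],3],[0.7,[-3,-110,160],4]])

```text
t: 35.18
ee_pos: [459.2, 48.1, 179.4]
orientation: [0.317, 3.123, 0.001]
ft_force: [0.2, 0.4, -0.7]
width: 45.8
grasp_force: 30.0
```

Emit:
servo_tool(plan=[[0.7,[-1,-36,0],1],[0.7,[-2,-72,0],2],[0.7,[-3,-108,0],3],[0.7,[-4,-144,0],4],[0.7,[-5,-180,0],4],[0.7,[-6,-216,0],4],[0.7,[-7,-250,0],4],[0.7,[-8,-282,0],4],[0.7,[-8,-312,0],4],[0.7,[-8,-340,0],4]])

```text
t: 36.02
ee_pos: [450.3, -293.3, 178.3]
orientation: [-0.214, -3.134, -0.0]
ft_force: [-0.0, -0.3, -0.6]
width: 45.9
grasp_force: 30.0
```

Emit:
servo_tool(plan=[[0.7,[0,-24,0],0],[0.7,[0,-44,0],0],[0.7,[0,-57,0],0],[0.7,[0,-65,0],0],[0.7,[0,-67,0],0],[0.7,[0,-67,0],0],[0.7,[0,-67,0],0],[0.7,[0,-67,0],0],[0.7,[0,-67,0],0],[0.7,[0,-67,0],0]])

```text
t: 36.85
ee_pos: [451.1, -357.9, 178.2]
orientation: [-0.211, -3.134, -0.0]
ft_force: [0.1, -0.3, -1.8]
width: 45.8
grasp_force: 30.0
```

```bash
python3 - <<'E'
from h import *
C,im=snap("wrist","w16.png"); np.save("w16.npy",np.array([*C[:3],*C[3].ravel(),*C[4]])); o=ctrl.get_obs(); print(o["ee_pos"],yaw(),o["width"])
H,S,V=cv2.split(cv2.cvtColor(im,cv2.COLOR_BGR2HSV)); zt=o["ee_pos"][2]-18.2+28
print(proj(C,[450.8,-358.7,zt]))
for r in (150,160,170,180): print(r,[int(v) for v in V[r,220:335]])
for c in (262,278,290): print(c,[int(v) for v in V[125:260,c]])
for c in (262,278,290): print(c,[int(v) for v in S[125:260,c]])
E
```

```text
[ 451.03487683 -358.03931361  178.2199288 ] 82.28403239205014 45.74659227907204
[[276.26291266 278.64950247]]
150 [240, 240, 240, 229, 83, 91, 91, 75, 67, 114, 129, 129, 130, 129, 129, 127, 108, 61, 72, 79, 85, 85, 82, 73, 70, 58, 60, 60, 61, 61, 61, 60, 59, 58, 57, 58, 58, 60, 61, 62, 60, 60, 69, 98, 97, 97, 97, 98, 97, 99, 98, 98, 98, 98, 97, 97, 98, 97, 97, 97, 96, 97, 97, 97, 96, 96, 97, 98, 98, 99, 98, 100, 97, 62, 62, 61, 61, 60, 59, 62, 63, 63, 62, 60, 61, 59, 60, 61, 62, 62, 63, 61, 61, 61, 60, 55, 50, 52, 93, 93, 93, 93, 92, 93, 94, 93, 93, 93, 91, 77, 59, 84, 92, 89, 79]
160 [240, 240, 240, 239, 229, 114, 125, 110, 65, 92, 128, 129, 128, 129, 120, 70, 48, 50, 50, 48, 47, 46, 48, 49, 50, 51, 52, 51, 51, 49, 47, 45, 43, 44, 45, 50, 50, 44, 41, 51, 97, 97, 98, 98, 97, 98, 99, 99, 101, 100, 98, 98, 98, 98, 97, 97, 97, 97, 97, 98, 97, 99, 99, 98, 98, 97, 97, 97, 97, 96, 97, 96, 97, 96, 85, 36, 45, 43, 44, 44, 44, 45, 45, 45, 45, 44, 44, 43, 43, 42, 42, 43, 43, 42, 42, 41, 41, 40, 51, 78, 93, 93, 93, 93, 93, 92, 93, 94, 88, 63, 66, 88, 91, 80, 80]
170 [240, 239, 239, 229, 109, 91
[... 3915 characters left out ...]
11, 11, 11, 13, 11, 11, 11, 9, 11, 10, 10, 10, 11, 11, 11, 8, 12, 10, 12, 7, 8, 13, 13]
290 [196, 199, 195, 196, 198, 198, 199, 198, 196, 198, 195, 201, 201, 184, 111, 108, 113, 117, 120, 116, 118, 121, 122, 120, 122, 122, 125, 122, 121, 119, 120, 122, 124, 124, 123, 121, 124, 124, 124, 125, 124, 121, 121, 121, 124, 124, 122, 125, 125, 122, 124, 124, 122, 125, 122, 120, 121, 121, 121, 121, 124, 124, 126, 126, 125, 122, 125, 124, 124, 122, 122, 121, 109, 38, 11, 11, 11, 11, 10, 8, 10, 13, 13, 15, 13, 10, 15, 9, 10, 12, 11, 11, 12, 9, 10, 11, 11, 11, 11, 8, 10, 11, 11, 12, 11, 10, 11, 11, 13, 11, 13, 11, 11, 11, 11, 11, 11, 11, 11, 13, 11, 11, 11, 13, 12, 12, 11, 11, 11, 9, 11, 11, 13, 13, 11]
```

```bash
python3 - <<'E'
from h import *
C,im=load("w16"); L=np.array([.991,-.135]); a=ray(C,[(276.6,158),(276.5,180)],118)[:,:2]; print(a,a[0]+51.5*L, ctrl.get_obs()["ee_pos"])
E
```

```text
[[ 399.96046467 -351.80483008]
 [ 414.85750975 -353.90658329]] [ 450.99696467 -358.75733008] [ 451.03487683 -358.03931361  178.2199288 ]
```

Emit:
servo_tool(plan=[[0.7,[0,-0.4,-4],0],[0.7,[0,-0.6,-13],0],[0.7,[0,-0.6,-23],0],[0.7,[0,-0.6,-31],0],[0.7,[0,-0.6,-37],0],[0.7,[0,-0.6,-40],0],[0.7,[0,-0.6,-42],0],[0.7,[0,-0.6,-42],0],[0.7,[0,-0.6,-42],0],[0.7,[0,-0.6,-42],0]])

```text
t: 37.73
ee_pos: [451.2, -359.3, 136.5]
orientation: [0.212, 3.134, -0.001]
ft_force: [0.4, 0.0, -0.7]
width: 45.6
grasp_force: 30.0
```

Emit:
servo_tool(plan=[[0.3,[0,0,0],0],[0.2,[0,0,0],0],[0.1,[0,0,0],0],[0.1,[0,0,0],0],[0.1,[0,0,0],0],[0.1,[0,0,8],0],[0,[0,0,25],0],[0,[0,0,55],0],[0,[0,0,90],0],[0,[0,0,125],0]])

```text
t: 38.57
ee_pos: [450.5, -358.8, 262.6]
orientation: [-0.212, -3.133, -0.001]
ft_force: [0.9, -0.5, 0.6]
width: 87.5
grasp_force: 0.0
```

Emit:
servo_tool(plan=[[0,[0,30,20],0],[0,[0,65,40],0],[0,[0,100,50],0],[0,[0,120,50],0],[0,[0,125,50],0],[0,[0,125,50],0],[0,[0,125,50],0],[0,[0,125,50],0],[0,[0,125,50],0],[0,[0,125,50],0]])

```text
t: 39.4
ee_pos: [450.8, -235.0, 310.7]
orientation: [-0.214, -3.133, -0.0]
ft_force: [0.8, 0.2, 0.2]
width: 87.9
grasp_force: 0.0
```

```bash
python3 - <<'E'
from h import *
C,im=snap("wrist"); C2,im2=snap("scene")
p=proj(C,[451,-358.7,146]); print(p, ctrl.get_obs()["t"])
S,V=cv2.split(cv2.cvtColor(im,cv2.COLOR_BGR2HSV))[1:]
c=big((S<50)&(V>100),tuple(map(float,p[0]))); print(rect(C,c,146) if c is not None else 0)
a=im[60:330,:320]; a=cv2.resize(a,None,fx=1.25,fy=1.25); b=cv2.resize(im2[130:380,170:370],None,fx=1.9,fy=1.9)
h=max(a.shape[0],b.shape[0]); pad=lambda i:cv2.copyMakeBorder(i,0,h-i.shape[0],0,0,cv2.BORDER_CONSTANT)
cv2.imwrite("pics/fin.png",np.hstack([pad(a),pad(b)]))
E
```

```text
[[162.31627325 210.33000016]] 39.5
[ 474.2 -435.2  137.7  230.1   27.8]
```

View pics/fin.png

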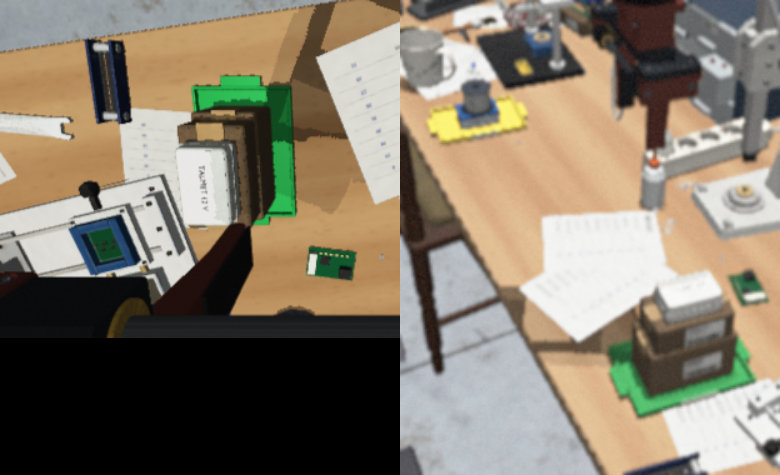

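The final view shows the pile standing neatly in the green tray and the reel on the box in the yellow tray. The bottle, board and mug haven't been disturbed, so I'm handing in.

```bash
python3 -c "
from workcell import ctrl
print(ctrl.close_job())"
```

```text
the job is handed in; nothing more can be done
None
```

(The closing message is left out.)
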